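# Run the edge-pressing trolley round a table top with a steady push

### The job

Press the white trim onto the round table top: with closed fingers on the orange sprung plate, push the heavy blue trolley clockwise round the curved, slightly uneven edge to the yellow stop in one go, at a moderate pace. Keep the push steady all the way, the plate pressed in about 10 to 20 mm, never sprung out and never nearly bottomed, and let the trolley meet the stop gently. Hold it pressed against the stop in the same way for two seconds, then take the hand away, leaving the trolley there and the other things alone.

Things in the scene. Friction and masses are not known exactly. Their poses are not given: they have to be found in the camera images.
- roundtop: Fixed round table top on the work surface, light wood, white edge trim: radius 240 mm, 40 mm thick. Origin: underside centre, on the pin the trolley swings about. In its own axes a point at radius r, angle a lies at (-r cos a, r sin a): a grows clockwise from above.
- trolley (a joint): Angle (rad) of the blue trolley round the pin, growing clockwise from above; starts at 0 to 0.3; 2.0: hard on the fixed yellow stop block. The face of the unpressed orange plate is at radius 290 mm and a = value - 1.05. From 0.45 to 1.9 keep the plate pressed in 6 to 50 mm; rough: over 1.0 rad/s anywhere, or over 0.75 rad/s beyond 1.85.
- pushplate (a joint): How far (m) the orange plate is pressed in towards the trolley: 0 sprung out, 0.065 bottomed. Spring 80 N/m, no preload: 6 mm is 0.48 N, 20 mm is 1.6 N, 50 mm is 4 N. The plate weighs 0.12 kg. A white swell of the table's edge (8 mm proud, 160 mm long) brakes the trolley by up to about 1.4 N from angle 0.6 to 0.95, then drives it on likewise to 1.3.
- plate_face (a point): Centre of the rear face of the orange plate, which the fingers push; it moves with the plate, 60 mm above the surface. Plate: 80 mm wide (radius 250 to 330 mm), 60 mm high (30 to 90 mm above the surface), 8 mm thick. Its own y axis is the push direction (tangent, clockwise), x points to the pin. Behind it is free space for the fingers; they follow an arc of 290 mm radius.
- trolley_block (a point): Centre of the blue iron block, 120 mm along the edge, 80 mm radially, 90 mm high, 0.5 rad ahead of the plate; brass pins on it reach 167 mm up. It rolls freely and coasts: inertia felt at the plate 8 kg (hidden: 0.65 to 1.5 times), drag only 6 N per m/s; it bounces on the plate's spring with a 2 s period, little damped. 1.1 N brings it in time to 0.18 m/s.
- mug: Bystander: white mug, 80 mm across, 90 mm high; origin under its centre.
- bowl: Bystander: blue bowl, 150 mm across, 60 mm high; origin under its centre.
- trim_roll: Bystander: roll of white edge trim, 120 mm across, 30 mm high; origin under its centre.
- glue: Bystander: yellow glue bottle, 60 mm across, 170 mm high; origin under its centre.

How it is judged:
By the outcome, as a careful person would: the job done as asked, in the order asked, and still so for the second after the job is handed in, with the robot touching nothing.
It also fails if it takes over 38 s, if anything falls off the work surface, if the arm or the gripper's body presses on something with over 40 N, if the wrist force passes 120 N, or if a joint passes its speed limit or range.

### The arm

A 7-joint arm with a two-finger parallel gripper is mounted at the origin on the work surface. World frame = base frame: x ahead of the robot, y to its left, z up, the work surface at z = 0. Lengths are in m, angles in rad, forces in N, time in s.
With the tool pointing down it reaches from about 0.4 to 0.85 m from the base axis. Payload 4.5 kg.
Tool frame: the origin (TCP) lies midway between the tips of the shut fingers; the grasp point (between the pads) lies 19 mm behind it; z points along the fingers, y is the line along which they close (so a half turn about z gives the same grasp; the last joint's range is limited). The gripper opens to 88 mm and grips with 3 to 60 N. Pads are 18 mm wide; open, the fingers measure 123 mm over their backs; the gripper's body (75 mm by 187 mm) begins 45 mm behind the grasp point.
Start: joints at [-1.258, 0.689, -0.195, 1.565, 0.157, 0.902, -0.215], TCP at [0.172, 0.601, 0.239] pointing down, gripper open.
Joint ranges: [-3.01, 3.01], [-0.46, 2.08], [-1.47, 1.51], [0.13, 2.56], [-1, 4.14], [0.04, 2.09], [-2.66, 2.66]. Speed limits (rad/s): [2.57, 2.57, 3.14, 3.14, 3.14, 3.14, 3.14].

### API

Orientations are given as a unit quaternion [x, y, z, w].
In Python, from plant import sensors, eyes, finish_job gives the robot as it stands.
- The arm moves only by the tool send_rows, never from a script. Its argument "rows" is text: rows parted by semicolons, each of 4 numbers parted by spaces: the shift along the tool's x, y, z normalised to -1 to 1, where 1 is 30 cm, then the turn about the tool's z normalised to -1 to 1, where 1 is 2 pi rad. A call has 1 to 10 rows; each row is the pose to reach, as a shift and turn from the pose commanded when the call began, along the tool's axes at that moment, turning the shorter way round; what a row does not reach only later rows make up. A row lasts 1/12 s, in which the tool goes at most 41.7 mm and 7.16 degrees, less where a joint would pass 70% of its speed; a pose out of reach is approached as far as the arm can. A call with a number of a shift or a turn outside -1 to 1 is refused whole. A call with a gripper value outside its range is refused whole. "jaw" is the closure, from -1 (fully open) to 1 (shut), set as the call begins (left out, the last holds). The fingers move at their own pace and stop on an object; "force" is the grip in N (left out, the last holds). Time passes only in rows, so rows that repeat a pose let the fingers close. It gives the time, the measured TCP pose, the force, the opening and the grip force at its end, in the units of the state.
- sensors.get_state(): the state, without advancing time (a new reading comes with each control period).
- eyes.snapshot(name): name is "scene" or "top" or "wrist"; returns (picture, depth): 420x560x3 uint8, red, green, blue; 420x560 float32, m along the optical axis (not along the pixel's ray), 0 where there is no reading.
- eyes.calibration(name): a dict with "fov_y" (degrees; the focal length in pixels is half the picture's height over the tangent of half this angle, whatever the lens; pixels are square), "cx", "cy" (the principal point, pixels), "world_from_camera" (4x4, takes a point from camera to world coordinates). Camera axes: x right, y down, z forward; pixel columns grow to the right and rows downward; lengths in m; the calibration is good to about 2 mm. A picture is of the moment at which its call begins: read the wrist's pose just before it. calibration takes no time and is no camera call; for the wrist camera it gives the pose at the moment of the call.
- finish_job(): hands the job in; it is judged then, once.
The state is a dict: "clock": time; "q": joint angles; "qd": joint speeds; "joint_torque": joint torques, N m; "tool_pos": TCP position; "eef_rot": TCP orientation; "contact_force": force on the tool from outside, world axes, zero at the start; "moment": the same for the moment, N m; "opening": opening from 0.0 (shut) to 1.0 (fully open); "finger_force": force on a finger pad.
Only numpy, scipy, OpenCV 4.12 (cv2) and the standard library are available. Lean on these libraries where they do the work, as an engineer would, in place of code of your own. Each camera call takes 0.05 s, during which the arm holds its last target. There are 200 camera calls.

## Working session

There is one attempt and no reset: what is moved stays moved. The work goes in short steps, Python scripts to look and compute and a tool call to move; the robot and the scene stay as the last step left them, time stands still between calls to the robot, and variables do not carry over. Pictures are saved under pics/ and viewed, at most 10 in all, crops included, and the job is handed in when it is done.

Besides the shell and the picture viewer there is one more tool, called after "Emit:" in YAML: its name, and indented under it one key for each argument. send_rows: Moves the arm, as the interface text tells. Scaled input: -1 to 1 covers 30 cm each way for a shift and 2 pi rad each way for a turn. Its arguments: {"type":"object","properties":{"rows":{"type":"string"},"jaw":{"type":"number"},"force":{"type":"number"}},"required":["rows"]}

```bash
mkdir -p pics; ls; cat > h.py <<'E'
import numpy as np, cv2
from plant import sensors, eyes, finish_job
def snap(n,f=None):
    c=eyes.calibration(n); p,d=eyes.snapshot(n)
    if f: cv2.imwrite('pics/'+f,p[:,:,::-1])
    return c,p,d
def cloud(c,d):
    h,w=d.shape; f=h/2/np.tan(np.radians(c['fov_y'])/2)
    u,v=np.meshgrid(np.arange(w),np.arange(h))
    P=np.stack([(u-c['cx'])/f*d,(v-c['cy'])/f*d,d],-1)
    T=np.array(c['world_from_camera']); return P@T[:3,:3].T+T[:3,3]
E
python3 - <<'E'
from h import *
s=sensors.get_state(); print(s)
for n in('top','scene'):
    c,p,d=snap(n,n+'0.png'); print(n,c,(d>0).mean()); np.savez(n+'0.npz',p=p,d=d,X=cloud(c,d))
a=cv2.imread('pics/top0.png');b=cv2.imread('pics/scene0.png')
cv2.imwrite('pics/both.png',cv2.resize(np.vstack([a,b]),(400,600)) )
E
```

```text
pics
{'clock': 0.0, 'q': array([-1.25818271,  0.68998002, -0.19451157,  1.56634292,  0.15733382,
        0.90253219, -0.21503999]), 'qd': array([ 0.00036336, -0.00072924, -0.00058732,  0.00035842, -0.00020805,
        0.00126097,  0.00067886]), 'joint_torque': array([-4.69780460e-06, -5.27564907e+01, -1.26705699e+00, -1.53427184e+01,
       -5.26790530e-02,  6.56915814e-03,  1.72799591e-04]), 'tool_pos': array([0.17189245, 0.60022944, 0.23791277]), 'eef_rot': array([ 1.38874732e-01,  9.90309516e-01, -9.32425996e-04, -4.57627083e-05]), 'contact_force': array([-0.21273471,  0.92409132, -0.302045  ]), 'moment': array([-0.02453582,  0.06327348, -0.02935591]), 'finger_force': 0.0, 'opening': 1.000962761449351}
top {'fov_y': 54.80345934313088, 'cx': 279.0626048609728, 'cy': 201.7833520181562, 'world_from_camera': array([[-0.01037378, -0.99664253,  0.08121609,  0.43553324],
       [-0.99983241,  0.01156353,  0.01419252,  0.00990726],
       [-0.01508401, -0.08105525, -0.99659546,  1.1367856 ],
       [ 0.        ,  0.        ,  0.        ,  1.        ]])} 0.9956547619047619
scene {'fov_y': 54.68883580769224, 'cx': 280.2906180508414, 'cy': 211.42676648986696, 'world_from_camera': array([[-0.87819289,  0.34936569, -0.3266816 ,  0.98506982],
       [ 0.47799055,  0.61620082, -0.62595653,  0.91029758],
       [-0.01738626, -0.70586129, -0.70813668,  1.06518094],
       [ 0.        ,  0.        ,  0.        ,  1.        ]])} 0.9959948979591837
```

View pics/top0.png

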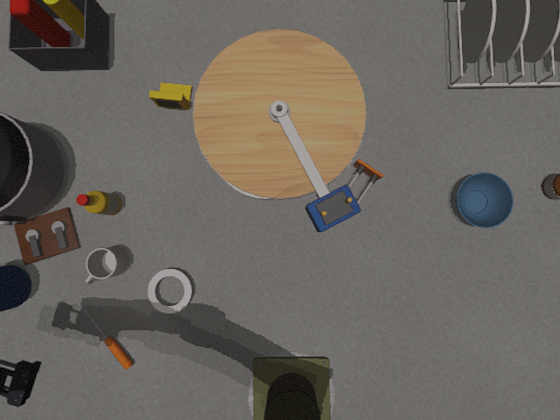

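View pics/scene0.png

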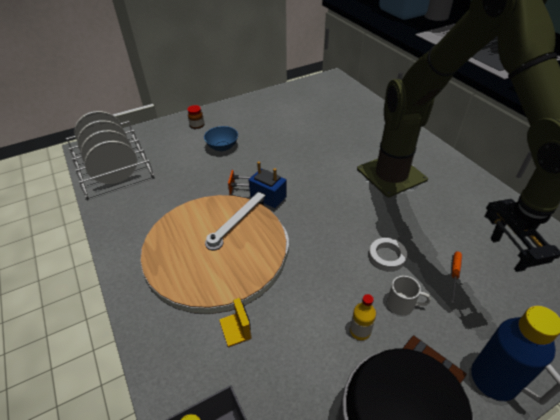

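```bash
python3 - <<'E'
import numpy as np,cv2
for n in('top','scene'):
    z=np.load(n+'0.npz');p,X=z['p'],z['X']; H=cv2.cvtColor(p,cv2.COLOR_RGB2HSV)
    for nm,lo,hi in(('orange',(5,150,120),(18,255,255)),('yellow',(22,120,120),(35,255,255)),('blue',(100,120,50),(125,255,255)),('wood',(10,40,120),(24,140,255))):
        m=cv2.inRange(H,np.array(lo),np.array(hi)); k,l,st,ce=cv2.connectedComponentsWithStats(m)
        for i in range(1,k):
            if st[i,4]>60:
                Q=X[(l==i)&(X[...,2]>-.05)]; print(n,nm,st[i],ce[i].round(),'med',np.median(Q,0).round(3),'lo',np.percentile(Q,3,0).round(3),'hi',np.percentile(Q,97,0).round(3))
    # circle fit of top surface
    m=(abs(X[...,2]-.04)<.006); 
    m=cv2.morphologyEx(m.astype(np.uint8),cv2.MORPH_OPEN,np.ones((5,5)))
    k,l,st,ce=cv2.connectedComponentsWithStats(m); i=1+np.argmax(st[1:,4])
    c,_=cv2.findContours((l==i).astype(np.uint8),cv2.RETR_EXTERNAL,cv2.CHAIN_APPROX_NONE)
    P=max(c,key=len)[:,0]; P=X[P[:,1],P[:,0],:2]
    ctr=P.mean(0)
    from scipy.optimize import least_squares
    r=least_squares(lambda t:np.hypot(*(P-t).T)-.24,ctr,loss='soft_l1',f_scale=.003); print(n,'ctr',r.x,np.percentile(abs(r.fun),[50,80]))
E
```

```text
top orange [357 159  26  18  74] [370. 168.] med [ 0.607 -0.213  0.09 ] lo [ 0.588 -0.241  0.084] hi [ 0.628 -0.183  0.094]
top orange [108 342  23  27 218] [119. 356.] med [0.116 0.46  0.024] lo [0.087 0.434 0.011] hi [0.145 0.486 0.029]
top yellow [149  83  42  18 533] [172.  91.] med [0.84  0.318 0.015] lo [0.802 0.28  0.009] hi [0.87  0.365 0.088]
top yellow [ 84 191  21  22 212] [ 96. 203.] med [0.515 0.49  0.116] lo [0.5   0.475 0.106] hi [0.551 0.518 0.127]
top blue [307 185  53  47 584] [331. 209.] med [ 0.497 -0.101  0.105] lo [ 0.451 -0.173  0.1  ] hi [ 0.553 -0.054  0.109]
top wood [  193    29   173   170 21828] [278. 112.] med [0.777 0.03  0.04 ] lo [ 0.564 -0.184  0.036] hi [0.982 0.231 0.044]
top ctr [0.77770658 0.02439461] [0.00510668 0.10308275]
scene orange [454 252   8  19 114] [458. 261.] med [0.117 0.464 0.023] lo [0.088 0.44  0.019] hi [0.142 0.49  0.028]
scene yellow [233 298  16  28 204] [241. 312.] med [0.812 0.331 0.084] lo [0.8   0.287 0.08 ] hi [0.824 0.372 0.087]
scene yellow [355 306  21  16 205] [366. 314.] med [0.537 0.518 0.116] lo [0.507 0.493 0.106]
[... 223 characters left out ...]
.282 0.006] hi [0.872 0.368 0.015]
scene yellow [182 415  18   5  73] [190. 417.] med [1.021 0.567 0.195] lo [1.008 0.559 0.192] hi [1.036 0.578 0.198]
scene blue [204 127  33  19 498] [221. 136.] med [ 0.509 -0.555  0.03 ] lo [ 0.457 -0.585  0.002] hi [ 0.58  -0.453  0.058]
scene blue [249 172  37  20 205] [269. 183.] med [ 0.514 -0.078  0.102] lo [ 0.452 -0.156  0.097] hi [ 0.556 -0.048  0.107]
scene blue [508 339  47  27 820] [533. 353.] med [0.334 0.814 0.223] lo [0.29  0.778 0.204] hi [0.355 0.836 0.246]
scene wood [  140   194   147   113 11885] [212. 252.] med [0.801 0.064 0.038] lo [ 0.574 -0.177  0.034] hi [0.986 0.241 0.043]
scene ctr [0.7770109  0.03113024] [0.0116766  0.05625388]
```

The top view shows the table disc centred near (279,110), the trolley at (333,208), the orange plate at (369,169) and the yellow stop at (172,93). The scene view shows the disc at (212,252), the block at (268,187), the plate at (232,183) and the stop at (238,322). The mug, trim roll and glue lie to the left of the path and the bowl to the right, so all of them are clear of it.

```bash
cat >> h.py <<'E'
def ray(c,uv,z):
    f=210/np.tan(np.radians(c['fov_y'])/2); uv=np.atleast_2d(uv).astype(float); T=np.array(c['world_from_camera'])
    D=np.c_[(uv[:,0]-c['cx'])/f,(uv[:,1]-c['cy'])/f,np.ones(len(uv))]@T[:3,:3].T
    return T[:3,3]+D*((z-T[2,3])/D[:,2])[:,None]
def hsv(p,lo,hi): return cv2.inRange(cv2.cvtColor(p,cv2.COLOR_RGB2HSV),np.array(lo),np.array(hi))
E
python3 - <<'E'
from h import *
from scipy.optimize import least_squares
for n in('top','scene'):
    z=np.load(n+'0.npz');p,d,X=z['p'],z['d'],z['X']; c=eyes.calibration(n)
    m=hsv(p,(10,40,120),(24,140,255)); k,l,st,ce=cv2.connectedComponentsWithStats(m)
    m=(l==1+np.argmax(st[1:,4])).astype(np.uint8)
    P=max(cv2.findContours(m,0,1)[0],key=len)[:,0]; W=ray(c,P,.04)[:,:2]
    r=least_squares(lambda t:np.hypot(*(W-t[:2]).T)-t[2],[.777,.026,.24],loss='soft_l1',f_scale=.002); print(n,'ctr',r.x.round(4),np.percentile(abs(r.fun),[50,80]).round(4),'wood z',np.median(X[m>0][:,2]))
    C=r.x[:2]
    # bar: raised over the wood
    R=X[...,:2]-C; rr=np.hypot(R[...,0],R[...,1])
    b=(rr>.06)&(rr<.225)&(X[...,2]>.046)&(X[...,2]<.15)
    zb=np.median(X[b][:,2]); q=np.argwhere(b)[:,::-1]; W=ray(c,q,zb)[:,:2]-C
    u=W.mean(0); a=np.arctan2(W[:,1],-W[:,0]); print('bar z',zb,b.sum(),'a',np.median(a),'plate-based theta0',np.median(a)-.5+1.05)
    for nm,lo,hi in(('orange',(5,150,120),(18,255,255)),('blue',(100,120,50),(125,255,255)),('yellow',(22,120,120),(35,255,255))):
        mm=(hsv(p,lo,hi)>0)&(rr<.42)&(X[...,2]>.02); Q=X[mm]; 
        if len(Q)<20: print(nm,len(Q));continue
        zt=np.percentile(Q[:,2],90); t=Q[Q[:,2]>zt-.012]; bx=cv2.minAreaRect(t[:,:2].astype(np.float32)); 
        v=np.array(bx[0])-C; print(nm,len(t),'ztop',zt.round(3),bx,'r',np.hypot(*v).round(3),'a',np.arctan2(v[1],-v[0]).round(3))
c,p,d=snap('wrist','w0.png')
E
```

```text
top ctr [0.7764 0.0247 0.2369] [0.0022 0.0804] wood z 0.04004590220239834
bar z 0.06381076167985078 732 a -0.47532576059311793 plate-based theta0 0.07467423940688211
orange 77 ztop 0.093 ((0.5658224821090698, -0.145840585231781), (0.07103610783815384, 0.18931365013122559), 32.0704460144043) r 0.271 a -0.681
blue 577 ztop 0.107 ((0.48421144485473633, -0.07693218439817429), (0.07674785703420639, 0.19891919195652008), 26.80047035217285) r 0.309 a -0.335
yellow 242 ztop 0.088 ((0.6246436238288879, 0.143654465675354), (0.5943255424499512, 0.15513022243976593), 54.83431625366211) r 0.193 a 0.665
scene ctr [0.7777 0.0278 0.236 ] [0.0026 0.0611] wood z 0.038386778934204724
bar z 0.061903847379009336 330 a -0.45292048156459896 plate-based theta0 0.09707951843540108
orange 4 ztop 0.165 ((0.5038794875144958, -0.10997048020362854), (0.0018205867381766438, 0.07244277745485306), 28.68878173828125) r 0.306 a -0.466
blue 204 ztop 0.106 ((0.5066038370132446, -0.10800322145223618), (0.07452719658613205, 0.11963077634572983), 29.334505081176758) r 0.303 a -0.464
yellow 201 ztop 0.086 ((0.8116832375526428, 0.3276118040084839), (0.08857095241546631, 0.019244736060500145), 82.70040893554688) r 0.302 a 1.684
```

View pics/w0.png

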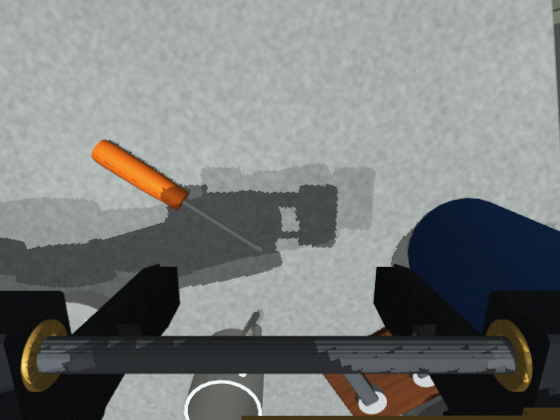

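```bash
cat >> h.py <<'E'
import json
C0=np.array([.777,.026])
def load():
    try: return json.load(open('cmd.json'))
    except FileNotFoundError: return [.172,.601,.239,np.radians(164.04)]   # x,y,z, angle of tool x
def plan(targets,save=True):
    x0,y0,z0,p=load(); out=[]
    for (x,y,z,ps) in targets:
        dx,dy=x-x0,y-y0
        r=np.round([(dx*np.cos(p)+dy*np.sin(p))/.3,(dx*np.sin(p)-dy*np.cos(p))/.3,-(z-z0)/.3,-(ps-p)/2/np.pi],3)+0.
        out.append(' '.join('%g'%v for v in r))
    a=r[0]*.3;b=r[1]*.3
    e=[x0+a*np.cos(p)+b*np.sin(p),y0+a*np.sin(p)-b*np.cos(p),z0-r[2]*.3,p-r[3]*2*np.pi]
    if save: json.dump([float(v) for v in e],open('cmd.json','w'))
    print('; '.join(out))
def arc(a,z=.05,r=.29):  # tcp on the arc at angle a
    return (C0[0]-r*np.cos(a),C0[1]+r*np.sin(a),z,np.pi/2-a)
def ang(s):
    v=np.array(s['tool_pos'][:2])-C0; return np.arctan2(v[1],-v[0]),np.hypot(*v)
E
python3 - <<'E'
from h import *
s=np.array(load()); e=np.array(arc(-1.132,.239)); print(e, s)
for i in(1,2,3): plan([s+(e-s)*i/3])
plan([arc(-1.132,.05)])
E
```

```text
[ 0.65379346 -0.23652647  0.239       2.70279633] [0.172     0.601     0.239     2.8630381]
-0.771 -0.748 0 0.009
-0.811 -0.702 0 0.008
-0.846 -0.661 0 0.009
0 0 0.63 0
```

Emit:
send_rows:
  rows: "-0.771 -0.748 0 0.009; -0.771 -0.748 0 0.009; -0.771 -0.748 0 0.009; -0.771 -0.748 0 0.009; -0.771 -0.748 0 0.009; -0.771 -0.748 0 0.009; -0.771 -0.748 0 0.009; -0.771 -0.748 0 0.009"
  jaw: 1
  force: 20

```text
clock: 0.82
tool_pos: [0.334, 0.3176, 0.2386]
eef_rot: [0.168, 0.986, -0.001, 0.0]
contact_force: [-0.4, 0.4, 0.6]
opening: 0.417
finger_force: 0.0
```

Emit:
send_rows:
  rows: "-0.811 -0.702 0 0.008; -0.811 -0.702 0 0.008; -0.811 -0.702 0 0.008; -0.811 -0.702 0 0.008; -0.811 -0.702 0 0.008; -0.811 -0.702 0 0.008; -0.811 -0.702 0 0.008; -0.811 -0.702 0 0.008"

```text
clock: 1.48
tool_pos: [0.4943, 0.0384, 0.2386]
eef_rot: [0.194, 0.981, -0.001, 0.0]
contact_force: [1.1, -0.4, -0.1]
opening: 0.007
finger_force: 0.0
```

Emit:
send_rows:
  rows: "-0.846 -0.661 0 0.009; -0.846 -0.661 0 0.009; -0.846 -0.661 0 0.009; -0.846 -0.661 0 0.009; -0.846 -0.661 0 0.009; -0.846 -0.661 0 0.009; -0.846 -0.661 0 0.009; -0.846 -0.661 0 0.009; -0.846 -0.661 0 0.009; -0.846 -0.661 0 0.009"

```text
clock: 2.32
tool_pos: [0.6533, -0.2387, 0.2375]
eef_rot: [0.221, 0.975, -0.0, -0.001]
contact_force: [-1.2, 1.6, -0.3]
opening: 0.007
finger_force: 0.0
```

Emit:
send_rows:
  rows: "0 0 0.63 0; 0 0 0.63 0; 0 0 0.63 0; 0 0 0.63 0; 0 0 0.63 0; 0 0 0.63 0; 0 0 0.63 0"

```text
clock: 2.9
tool_pos: [0.6529, -0.2345, 0.0491]
eef_rot: [0.218, 0.976, 0.001, -0.001]
contact_force: [0.2, -0.3, 0.9]
opening: 0.006
finger_force: 0.0
```

```bash
python3 - <<'E'
from h import *
s=sensors.get_state(); print(s['tool_pos'],ang(s),s['q'].round(2),s['contact_force'])
a=[]
for n in('wrist','scene','top'):
    c,p,d=snap(n,n+'1.png'); np.savez(n+'1.npz',p=p,d=d,X=cloud(c,d)); a.append(p[:,:,::-1])
    print(sensors.get_state()['contact_force'])
cv2.imwrite('pics/m1.png',cv2.resize(np.hstack([np.vstack([a[0]]),a[1]]),(800,300)))
E
```

```text
[ 0.652862   -0.23445594  0.04911854] (np.float64(-1.1260286353593219), np.float64(0.288526492945959)) [ 0.38  1.02 -0.2   1.45  0.26  0.7   1.2 ] [ 0.19506039 -0.27096287  0.93187103]
[-0.065952    0.26876973  0.0034733 ]
[ 0.7768968  -0.18085555  0.9609878 ]
[0.15723485 0.01261529 0.77607576]
```

View pics/m1.png

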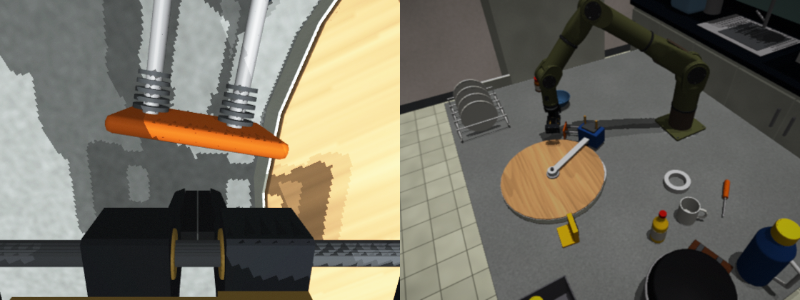

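View pics/top1.png

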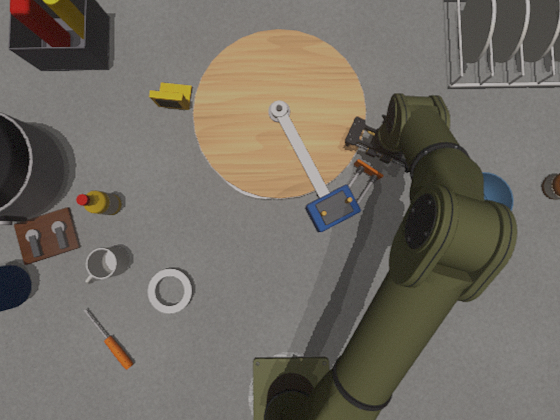

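The wrist view shows the plate ahead of and square to the shut fingers, with its face edge at about y=150 of 300. The scene and top views show the bar and hub unobstructed, with the bar in the top view running from (280,110) to (322,192).

```bash
cat >> h.py <<'E'
CC={'top':np.array([.7764,.0247]),'scene':np.array([.7777,.0278])}
def bar(n,c,p,d):
    X=cloud(c,d); C=CC[n]; R=X[...,:2]-C; r=np.hypot(R[...,0],R[...,1])
    S=cv2.cvtColor(p,cv2.COLOR_RGB2HSV)
    b=(r>.04)&(r<.215)&(X[...,2]>.05)&(X[...,2]<.075)&(S[...,1]<60)&(S[...,2]>90)
    k,l,st,ce=cv2.connectedComponentsWithStats(b.astype(np.uint8)); b=l==1+np.argmax(st[1:,4])
    W=ray(c,np.argwhere(b)[:,::-1],.064)[:,:2]
    vx,vy,x,y=cv2.fitLine(W.astype(np.float32),cv2.DIST_HUBER,0,.01,.01).ravel()
    m=W.mean(0)-C
    if vx*m[0]+vy*m[1]<0: vx,vy=-vx,-vy
    off=(x-C[0])*-vy+(y-C[1])*vx
    return np.arctan2(vy,-vx),np.arctan2(m[1],-m[0]),off,b.sum()
E
python3 - <<'E'
from h import *
for f in '01':
  for n in('top','scene'):
    z=np.load(n+f+'.npz'); print(n,[round(float(v),4) for v in bar(n,eyes.calibration(n),z['p'],z['d'])])
z=np.load('wrist1.npz');p,X=z['p'],z['X']; s=sensors.get_state()
q=s['tool_pos'];r=s['eef_rot']; from scipy.spatial.transform import Rotation as Ro
L=(X-q)@Ro.from_quat(r).as_matrix()
m=hsv(p,(3,150,90),(18,255,255))>0; m=cv2.erode(m.astype(np.uint8),np.ones((3,3)))>0
Q=L[m]; print(len(Q),np.percentile(Q,[1,5,50,95,99],axis=0).round(4))
top=Q[Q[:,2]<-.039]; print('top face',len(top),np.percentile(top,[2,50,98],axis=0).round(4), cv2.minAreaRect(top[:,:2].astype(np.float32)))
m=hsv(p,(100,120,40),(125,255,255))>0; print('blue',m.sum(), np.median(L[m],0) if m.any() else '')
# finger tips front face
b=(abs(L[...,1])<.03)&(L[...,2]>-.05)&(L[...,2]<.005)&(abs(L[...,0])<.025); Q=L[b]; print('finger',len(Q),np.percentile(Q,[1,50,99],axis=0).round(4))
E
```

```text
top [-0.4684, -0.4754, 0.0009, 714.0]
scene [-0.4684, -0.4459, -0.0028, 332.0]
top [-0.468, -0.475, 0.0009, 714.0]
scene [-0.467, -0.4458, -0.0026, 333.0]
8992 [[ 0.0463 -0.0351 -0.0395]
 [ 0.0484 -0.0318 -0.0388]
 [ 0.0557  0.0007 -0.0371]
 [ 0.062   0.0348 -0.0049]
 [ 0.0631  0.0378  0.0094]]
top face 271 [[ 0.048  -0.033  -0.1436]
 [ 0.0557  0.0011 -0.0393]
 [ 0.0762  0.0341 -0.039 ]] ((0.06336290389299393, 0.0033472925424575806), (0.024669434875249863, 0.0733746588230133), 9.491839408874512)
blue 1 [0.12152612 0.04226448 0.02274499]
finger 4341 [[-0.0023 -0.0125 -0.047 ]
 [ 0.0119  0.0011 -0.0246]
 [ 0.0138  0.0151  0.0021]]
```

```bash
cat >> h.py <<'E'
from scipy.spatial.transform import Rotation as Ro
def wface(s,p,X):
    L=(X-s['tool_pos'])@Ro.from_quat(s['eef_rot']).as_matrix()
    m=cv2.erode(hsv(p,(3,150,90),(18,255,255)),np.ones((3,3)))>0
    Q=L[m]; Q=Q[(Q[:,2]>-.030)&(Q[:,2]<.02)]; k=np.polyfit(Q[:,1],Q[:,0],1); return k,len(Q),Q[:,2].min(),L
E
python3 - <<'E'
from h import *
z=np.load('wrist1.npz');s=sensors.get_state()
k,n,zz,L=wface(s,z['p'],z['X']); print(k,n)
m=cv2.erode(hsv(z['p'],(3,150,90),(18,255,255)),np.ones((3,3)))>0; Q=L[m]; Q=Q[abs(Q[:,1])<.006]
for lo in np.arange(-.042,.015,.004):
    t=Q[(Q[:,2]>lo)&(Q[:,2]<lo+.004)]; 
    if len(t): print(round(lo,3),len(t),t[:,0].mean().round(4),t[:,0].min().round(4))
b=(abs(L[...,1])<.01)&(L[...,2]>-.05)&(L[...,2]<.005)&(abs(L[...,0])<.025);Q=L[b]
for lo in np.arange(-.05,.005,.01):
    t=Q[(Q[:,2]>lo)&(Q[:,2]<lo+.01)]
    if len(t): print('f',round(lo,3),len(t),np.percentile(t[:,0],[5,50,98]).round(4))
print(s['contact_force'])
E
```

```text
[-0.16178644  0.05778588] 2329
-0.042 356 0.0539 0.0501
-0.038 621 0.055 0.0498
-0.034 83 0.0577 0.0568
-0.03 73 0.0578 0.0568
-0.026 68 0.0577 0.0567
-0.022 67 0.0578 0.0566
-0.018 52 0.0578 0.0569
-0.014 48 0.0578 0.0569
-0.01 46 0.0578 0.0568
-0.006 45 0.0579 0.0568
-0.002 39 0.0578 0.0569
0.002 42 0.0579 0.0568
0.006 30 0.0579 0.0569
0.01 30 0.0579 0.0569
0.014 3 0.058 0.0574
f -0.05 867 [0.0073 0.0107 0.0135]
f -0.04 784 [0.0111 0.0117 0.0135]
f -0.03 695 [0.0108 0.0117 0.0135]
f -0.02 663 [0.0052 0.0118 0.0136]
f -0.01 469 [0.0114 0.0119 0.0137]
f 0.0 139 [-0.0044  0.0118  0.0136]
[0.15723485 0.01261529 0.77607576]
```

```bash
cat > step.py <<'E'
import sys; from h import *
from scipy.optimize import minimize_scalar
R,K,B,TIP,DT=.29,80.,6.,.0095,1/12
n=int(sys.argv[1]); vdes=float(sys.argv[2]); cam=sys.argv[3] if len(sys.argv)>3 else 'top'
H=json.load(open('hist.json')) if len(sys.argv)<=4 or sys.argv[4]!='new' else dict(t=[],a=[],mt=[],mth=[],bias=0)
def bump(th):
    return 1.4*np.sin(np.pi*(th-.6)/.35) if .6<th<1.3 else 0.
def f(th,w,ah,m):
    c=max(0,ah*R+TIP-(th-1.05)*R); return (K*c-B*w*R-(bump(th)))/m/R,c
def sim(th,w,t0,t1,hand,m,h=.004):
    N=max(1,int(np.ceil((t1-t0)/h)));h=(t1-t0)/N;c=0
    for i in range(N):
        acc,c=f(th,w,hand(t0+(i+.5)*h),m); w=w+acc*h; th=th+w*h
        if th>2: th,w=2.,-.2*w if w>0 else w
        if th<H['mth'][0] and w<0: th,w=H['mth'][0],0.
    return th,w,c
s=sensors.get_state(); t=s['clock']; ah=ang(s)
c,p,d=snap(cam); b=bar(cam,c,p,d); th=b[0]+.55; t2=sensors.get_state()['clock']
H['mt'].append(t);H['mth'].append(th)
if not H['t']: H['t'],H['a']=[t],[ah[0]]; H['cmd']=np.arctan2(load()[1]-C0[1],-(load()[0]-C0[0]))
bias=ah[0]-H['cmd']; print('t %.2f th %.4f off %.4f n%d | hand a %.4f r %.4f z %.4f bias %.1f mm c %.1f mm F %s'%(t,th,b[2],b[3],*ah,s['tool_pos'][2],bias*R*1e3,1e3*(ah[0]*R+TIP-(th-1.05)*R),s['contact_force'].round(1)))
H['a'][-1]=ah[0] if abs(H['t'][-1]-t)<.02 else H['a'][-1]
H['t'].append(t2);H['a'].append(H['a'][-1])
hand=lambda q:np.interp(q,H['t'],H['a'])
def run(m):
    x=(H['mth'][0],0.);o=[]
    for i in range(1,len(H['mt'])):
        x=sim(*x[:2],H['mt'][i-1],H['mt'][i],hand,m); o.append(x[0]-H['mth'][i]); x=(x[0]-.6*o[-1],x[1]-.5*o[-1]/max(.3,H['mt'][i]-H['mt'][i-1])) 
    return o,x
m=8.
if th-H['mth'][0]>.03:
    m=float(minimize_scalar(lambda q:sum(np.square(run(q)[0]))/.008**2+(np.log(q/8)/.35)**2,bounds=(5,12.5),method='bounded').x)
o,x=run(m); w=x[1]; print('m %.2f w %.3f resid mm %s'%(m,w,np.round(np.array(o)*R*1e3,1)))
th,w,_=sim(th,w,t,t2,hand,m)
ac=H['cmd']; T=[]; tt=t2; cs=[]
for i in range(n):
    v=w*R; cd=np.clip((B*vdes+.8*bump(th+w*DT/2)+30*(vdes-v))/K,.011,.019)
    if th>1.97: cd=.0145
    if i==n-1: cd+=.02*max(v,0)
    cmd0=ac; acc,cc=f(th,w,ac+bias,m)
    tgt=(th+(w+acc*DT/2)*DT-1.05)+(cd-TIP)/R-bias   # hand angle giving cd at the row's end
    lim=(.011 if cc<.003 else .026)/R; ac=cmd0+np.clip(tgt-cmd0,-.002/R,lim)
    hf=lambda q,a0=cmd0,a1=ac,ts=tt:a0+bias+(a1-a0)*np.clip((q-ts)/DT,0,1)
    th,w,cc=sim(th,w,tt,tt+DT,hf,m); tt+=DT; T.append(ac); H['t'].append(tt);H['a'].append(ac+bias); cs.append((round(cc*1e3,1),round(w,2)))
H['cmd']=ac; print('pred th %.3f w %.3f'%(th,w),'c,w',cs)
plan([arc(a) for a in T]); json.dump(H,open('hist.json','w'))
E
python3 step.py 10 .17 top new
```

```text
t 3.05 th 0.0807 off 0.0007 n713 | hand a -1.1374 r 0.2891 z 0.0526 bias -1.6 mm c -39.3 mm F [0.2 0.  0.8]
m 8.00 w 0.000 resid mm []
pred th 0.147 w 0.265 c,w [(0.0, 0.0), (0.0, 0.0), (0.0, 0.0), (np.float64(4.5), np.float64(0.0)), (np.float64(18.5), np.float64(0.04)), (np.float64(19.0), np.float64(0.09)), (np.float64(19.1), np.float64(0.14)), (np.float64(19.1), np.float64(0.18)), (np.float64(19.1), np.float64(0.22)), (np.float64(20.4), np.float64(0.26))]
0.037 0 0 0.006; 0.073 0.002 0 0.012; 0.11 0.006 0 0.018; 0.146 0.01 0 0.024; 0.194 0.019 0 0.032; 0.199 0.02 0 0.033; 0.208 0.022 0 0.034; 0.221 0.024 0 0.036; 0.236 0.028 0 0.039; 0.26 0.034 0 0.043Traceback (most recent call last):
  File "step.py", line 46, in <module>
    plan([arc(a) for a in T]); json.dump(H,open('hist.json','w'))
                               ~~~~~~~~~^^^^^^^^^^^^^^^^^^^^^^^^^
    for chunk in iterable:
                 ^^^^^^^^
    yield from _iterencode_dict(o, _current_indent_level)
    yield from chunks
    yield from chunks
    o = _default(o)
    raise TypeError(f'Object of type {o.__class__.__name__} '
                    f'is not JSON serializable')
TypeError: Object of type float32 is not JSON serializable
```

```bash
sed -i "s/bias=ah\[0\]-H\['cmd'\]; print/bias=0.; H['bias']=H.get('bl',[])+[float(ah[0]-H['cmd'])*290]; H['bl']=H['bias']; print/; s/,bias\*R\*1e3,1e3\*(ah\[0\]\*R/,H['bl'][-1],1e3*(H['cmd']*R/; s/^H\['a'\]\[-1\]=ah.*$//; s/H\['t'\],H\['a'\]=\[t\],\[ah\[0\]\]; H\['cmd'\]=\(.*\)$/H['cmd']=float(\1); H['t'],H['a']=[t],[H['cmd']]/; s/json.dump(H,open('hist.json','w'))/json.dump(H,open('hist.json','w'),default=float)/" step.py
python3 - <<'E'
import sys;sys.path.insert(0,'.')
from h import *
json.dump([float(v) for v in arc(-1.132,.05)],open('cmd.json','w'))
E
python3 step.py 10 .17 top new
```

```text
t 3.10 th 0.0825 off 0.0010 n715 | hand a -1.1376 r 0.2894 z 0.0526 bias -1.6 mm c -38.2 mm F [ 0.7 -0.1  0.3]
m 8.00 w 0.000 resid mm []
pred th 0.150 w 0.267 c,w [(0.0, 0.0), (0.0, 0.0), (0.0, 0.0), (np.float64(5.5), np.float64(0.0)), (np.float64(18.6), np.float64(0.04)), (np.float64(19.0), np.float64(0.09)), (np.float64(19.1), np.float64(0.14)), (np.float64(19.1), np.float64(0.18)), (np.float64(19.1), np.float64(0.23)), (np.float64(20.4), np.float64(0.27))]
0.037 0.001 0 0.006; 0.073 0.003 0 0.012; 0.11 0.006 0 0.018; 0.146 0.011 0 0.024; 0.19 0.019 0 0.032; 0.196 0.02 0 0.033; 0.205 0.022 0 0.034; 0.218 0.025 0 0.036; 0.234 0.029 0 0.039; 0.257 0.035 0 0.043
```

Emit:
send_rows:
  rows: "0.037 0.001 0 0.006; 0.073 0.003 0 0.012; 0.11 0.006 0 0.018; 0.146 0.011 0 0.024; 0.19 0.019 0 0.032; 0.196 0.02 0 0.033; 0.205 0.022 0 0.034; 0.218 0.025 0 0.036; 0.234 0.029 0 0.039; 0.257 0.035 0 0.043"

```text
clock: 3.98
tool_pos: [0.5893, -0.1947, 0.0501]
eef_rot: [0.35, 0.937, 0.0, 0.001]
contact_force: [1.1, -1.5, 1.0]
opening: 0.004
finger_force: 0.8
```

```bash
python3 step.py 7 .17 top
```

```text
t 3.98 th 0.1527 off 0.0013 n705 | hand a -0.8660 r 0.2897 z 0.0501 bias -1.0 mm c 19.6 mm F [ 1.1 -1.5  1. ]
m 7.69 w 0.273 resid mm [-0.1]
pred th 0.404 w 0.511 c,w [(np.float64(19.1), np.float64(0.33)), (np.float64(19.2), np.float64(0.36)), (np.float64(19.2), np.float64(0.39)), (np.float64(19.2), np.float64(0.42)), (np.float64(19.2), np.float64(0.45)), (np.float64(19.3), np.float64(0.48)), (np.float64(22.0), np.float64(0.51))]
0.037 0 0 0.006; 0.065 0.002 0 0.01; 0.095 0.004 0 0.016; 0.128 0.008 0 0.021; 0.163 0.013 0 0.027; 0.2 0.021 0 0.033; 0.248 0.032 0 0.041
```

Emit:
send_rows:
  rows: "0.037 0 0 0.006; 0.065 0.002 0 0.01; 0.095 0.004 0 0.016; 0.128 0.008 0 0.021; 0.163 0.013 0 0.027; 0.2 0.021 0 0.033; 0.248 0.032 0 0.041"

```text
clock: 4.62
tool_pos: [0.5381, -0.1386, 0.0497]
eef_rot: [0.468, 0.884, -0.0, 0.0]
contact_force: [0.8, -0.7, -0.9]
opening: 0.009
finger_force: 1.0
```

```bash
python3 step.py 7 .165 top
```

```text
t 4.62 th 0.4053 off 0.0017 n703 | hand a -0.6032 r 0.2901 z 0.0497 bias 0.1 mm c 21.4 mm F [ 0.8 -0.7 -0.9]
m 7.62 w 0.512 resid mm [ 0.  -0.1]
pred th 0.752 w 0.523 c,w [(np.float64(17.5), np.float64(0.54)), (np.float64(16.2), np.float64(0.55)), (np.float64(14.6), np.float64(0.56)), (np.float64(13.5), np.float64(0.57)), (np.float64(17.6), np.float64(0.56)), (np.float64(19.3), np.float64(0.54)), (np.float64(22.4), np.float64(0.52))]
0.054 0.001 0 0.009; 0.093 0.004 0 0.015; 0.132 0.009 0 0.022; 0.173 0.016 0 0.029; 0.232 0.028 0 0.039; 0.28 0.041 0 0.047; 0.33 0.058 0 0.056
```

Emit:
send_rows:
  rows: "0.054 0.001 0 0.009; 0.093 0.004 0 0.015; 0.132 0.009 0 0.022; 0.173 0.016 0 0.029; 0.232 0.028 0 0.039; 0.28 0.041 0 0.047; 0.33 0.058 0 0.056"

```text
clock: 5.25
tool_pos: [0.496, -0.0466, 0.0496]
eef_rot: [0.615, 0.789, -0.0, -0.0]
contact_force: [0.6, -1.9, -0.1]
opening: 0.003
finger_force: 0.9
```

```bash
python3 step.py 7 .165 top
```

```text
t 5.25 th 0.7631 off 0.0026 n712 | hand a -0.2529 r 0.2902 z 0.0496 bias 0.5 mm c 18.8 mm F [ 0.6 -1.9 -0.1]
m 7.76 w 0.534 resid mm [-0.3 -0.5 -3.2]
pred th 1.078 w 0.591 c,w [(np.float64(19.0), np.float64(0.47)), (np.float64(19.2), np.float64(0.46)), (np.float64(19.2), np.float64(0.46)), (np.float64(19.2), np.float64(0.48)), (np.float64(19.2), np.float64(0.51)), (np.float64(12.6), np.float64(0.55)), (np.float64(14.4), np.float64(0.59))]
0.065 0.002 0 0.01; 0.103 0.005 0 0.016; 0.139 0.01 0 0.023; 0.176 0.016 0 0.029; 0.215 0.024 0 0.035; 0.234 0.028 0 0.039; 0.285 0.042 0 0.047
```

Emit:
send_rows:
  rows: "0.065 0.002 0 0.01; 0.103 0.005 0 0.016; 0.139 0.01 0 0.023; 0.176 0.016 0 0.029; 0.215 0.024 0 0.035; 0.234 0.028 0 0.039; 0.285 0.042 0 0.047"

```text
clock: 5.88
tool_pos: [0.4877, 0.0371, 0.0496]
eef_rot: [0.724, 0.689, -0.001, 0.0]
contact_force: [1.0, -2.4, 1.0]
opening: 0.01
finger_force: 0.5
```

```bash
python3 step.py 6 .15 top
```

```text
t 5.88 th 1.0948 off 0.0030 n727 | hand a 0.0385 r 0.2895 z 0.0496 bias -1.5 mm c 9.2 mm F [ 1.  -2.4  1. ]
m 8.23 w 0.605 resid mm [-1.1 -1.6 -3.  -4.4]
pred th 1.421 w 0.509 c,w [(0.0, np.float64(0.63)), (0.0, np.float64(0.63)), (0.0, np.float64(0.61)), (0.0, np.float64(0.57)), (0.0, np.float64(0.54)), (0.0, np.float64(0.51))]
0.036 0.001 0 0.006; 0.073 0.003 0 0.012; 0.11 0.007 0 0.018; 0.146 0.012 0 0.024; 0.182 0.018 0 0.03; 0.218 0.025 0 0.036
```

```bash
python3 - <<'E'
s=open('step.py').read()
s=s.replace("s=sensors.get_state(); t=s['clock']; ah=ang(s)\n","REDO=len(sys.argv)>4 and sys.argv[4]=='redo'\nif len(sys.argv)>4 and REDO:\n    k=int(sys.argv[5])\n    for q in('t','a'): H[q]=H[q][:-k-1]\n    H['mt'].pop();H['mth'].pop();H['cmd']=H['a'][-1]; json.dump([float(v) for v in arc(H['cmd'])],open('cmd.json','w'))\ns=sensors.get_state(); t=s['clock']; ah=ang(s)\n")
s=s.replace("c,p,d=snap(cam); b=bar(cam,c,p,d); th=b[0]+.55; t2=sensors.get_state()['clock']","if REDO: b=(0,0,0,0); th=float(sys.argv[6]); t2=t; t=t-.05\nelse: c,p,d=snap(cam); b=bar(cam,c,p,d); th=b[0]+.55; t2=sensors.get_state()['clock']")
s=s.replace("sys.argv[4]!='new'","sys.argv[4]=='redo'").replace("(.011 if cc<.003 else .026)","(.011 if th<.2 and cc<.003 else .034)").replace(".011,.019",".013,.019").replace("cd+=.02*","cd+=.035*")
open('step.py','w').write(s)
E
python3 step.py 6 .15 top redo 6 1.0948
```

```text
t 5.88 th 1.0948 off 0.0000 n0 | hand a 0.0576 r 0.2896 z 0.0495 bias 4.0 mm c 9.2 mm F [-0.4  2.1  0. ]
m 8.23 w 0.605 resid mm [-1.1 -1.6 -3.  -4.4]
pred th 1.463 w 0.691 c,w [(np.float64(12.9), np.float64(0.65)), (np.float64(13.4), np.float64(0.68)), (np.float64(13.5), np.float64(0.69)), (np.float64(13.4), np.float64(0.69)), (np.float64(13.4), np.float64(0.69)), (np.float64(20.1), np.float64(0.69))]
0.093 0.004 0 0.015; 0.147 0.011 0 0.024; 0.201 0.021 0 0.033; 0.255 0.034 0 0.043; 0.308 0.05 0 0.052; 0.381 0.078 0 0.065
```

Emit:
send_rows:
  rows: "0.093 0.004 0 0.015; 0.147 0.011 0 0.024; 0.201 0.021 0 0.033; 0.255 0.034 0 0.043; 0.308 0.05 0 0.052; 0.381 0.078 0 0.065"

```text
clock: 6.43
tool_pos: [0.5151, 0.1502, 0.0496]
eef_rot: [0.849, 0.528, -0.002, -0.0]
contact_force: [-0.4, -2.6, -0.3]
opening: 0.008
finger_force: 1.1
```

```bash
sed -i 's/.013,.019/.011,.019/' step.py; python3 step.py 8 .13 top
```

```text
t 6.43 th 1.4499 off 0.0032 n728 | hand a 0.4427 r 0.2899 z 0.0496 bias -1.9 mm c 23.8 mm F [-0.4 -2.6 -0.3]
m 8.78 w 0.696 resid mm [-2.  -3.1 -2.9 -3.7  3.1]
pred th 1.931 w 0.647 c,w [(np.float64(11.5), np.float64(0.7)), (np.float64(11.4), np.float64(0.69)), (np.float64(11.4), np.float64(0.68)), (np.float64(11.4), np.float64(0.67)), (np.float64(11.4), np.float64(0.66)), (np.float64(11.4), np.float64(0.65)), (np.float64(11.4), np.float64(0.65)), (np.float64(17.7), np.float64(0.65))]
0.048 0.001 0 0.007; 0.103 0.005 0 0.017; 0.158 0.013 0 0.026; 0.211 0.023 0 0.034; 0.263 0.036 0 0.043; 0.313 0.051 0 0.052; 0.362 0.069 0 0.061; 0.43 0.099 0 0.073
```

Emit:
send_rows:
  rows: "0.048 0.001 0 0.007; 0.103 0.005 0 0.017; 0.158 0.013 0 0.026; 0.211 0.023 0 0.034; 0.263 0.036 0 0.043; 0.313 0.051 0 0.052; 0.362 0.069 0 0.061; 0.425 0.097 0 0.073"

```text
clock: 7.15
tool_pos: [0.5975, 0.2526, 0.0492]
eef_rot: [0.947, 0.322, -0.002, 0.0]
contact_force: [-0.1, -0.8, -1.0]
opening: 0.003
finger_force: 0.5
```

```bash
python3 step.py 4 .13 top
```

```text
t 7.15 th 1.9569 off 0.0023 n725 | hand a 0.9009 r 0.2890 z 0.0492 bias -2.3 mm c 10.1 mm F [-0.1 -0.8 -1. ]
m 9.11 w 0.659 resid mm [-2.5 -3.9 -2.8 -3.2  2.5 -7.6]
pred th 1.997 w 0.106 c,w [(np.float64(27.9), np.float64(-0.09)), (np.float64(28.0), np.float64(-0.02)), (np.float64(25.6), np.float64(0.05)), (np.float64(21.7), np.float64(0.11))]
0.097 0.005 0 0.016; 0.09 0.005 0 0.015; 0.083 0.004 0 0.013; 0.077 0.003 0 0.012
```

Emit:
send_rows:
  rows: "0.045 0.001 0 0.007; 0.061 0.002 0 0.01; 0.061 0.002 0 0.01; 0.061 0.002 0 0.01; 0.061 0.002 0 0.01; 0.061 0.002 0 0.01; 0.061 0.002 0 0.01; 0.061 0.002 0 0.01; 0.061 0.002 0 0.01; 0.061 0.002 0 0.01"

```text
clock: 8.03
tool_pos: [0.6138, 0.2643, 0.0498]
eef_rot: [0.956, 0.293, 0.0, 0.0]
contact_force: [-0.2, -2.3, -0.5]
opening: 0.002
finger_force: 0.8
```

```bash
python3 - <<'E'
from h import *
json.dump([float(v) for v in arc(.966)],open('cmd.json','w'))
s=sensors.get_state(); c,p,d=snap('top','top2.png'); b=bar('top',c,p,d); a=ang(s)
print(s['clock'],b[0]+.55,a,s['tool_pos'],'c',1e3*(a[0]*.29+.0095-(b[0]+.55-1.05)*.29),s['contact_force'],s['finger_force'])
c,p,d=snap('wrist','w2.png'); c,p,d=snap('scene'); print(bar('scene',c,p,d)[0]+.55)
s=sensors.get_state();print(ang(s),s['contact_force'],s['finger_force'])
E
```

```text
8.0333 1.9964125 (np.float64(0.9701728256035843), np.float64(0.2888563063978759)) [0.61375085 0.26430166 0.04982224] c 16.39048917410868 [-0.17482251 -2.32994109 -0.51180251] 0.8262255694717169
1.996872
(np.float64(0.9706646723645338), np.float64(0.28893854371129485)) [-0.70497113 -2.16875771 -0.89732656] 0.8316386304795742
```

View pics/w2.png

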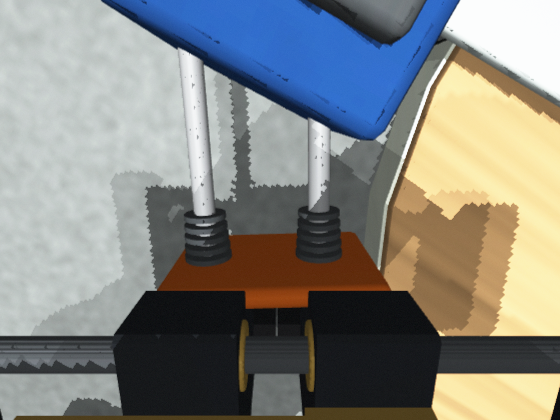

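The trolley is at 1.996, on the stop, with the plate (at about (275,270)) pressed about 15 mm by the fingers. Next I hold it there for over 2 s.

Emit:
send_rows:
  rows: "0 0 0 0; 0 0 0 0; 0 0 0 0; 0 0 0 0; 0 0 0 0; 0 0 0 0; 0 0 0 0; 0 0 0 0; 0 0 0 0; 0 0 0 0"

```text
clock: 9.02
tool_pos: [0.6136, 0.2649, 0.0498]
eef_rot: [0.956, 0.293, 0.0, -0.0]
contact_force: [-0.9, -2.0, 0.9]
opening: 0.007
finger_force: 0.8
```

Emit:
send_rows:
  rows: "0 0 0 0; 0 0 0 0; 0 0 0 0; 0 0 0 0; 0 0 0 0; 0 0 0 0; 0 0 0 0; 0 0 0 0; 0 0 0 0; 0 0 0 0"

```text
clock: 9.85
tool_pos: [0.6135, 0.2649, 0.0497]
eef_rot: [0.956, 0.293, -0.0, -0.0]
contact_force: [-0.8, -1.3, 0.1]
opening: 0.006
finger_force: 0.8
```

Emit:
send_rows:
  rows: "0 0 0 0; 0 0 0 0; 0 0 0 0; 0 0 0 0; 0 0 0 0; 0 0 0 0; 0 0 0 0; 0 0 0 0; 0 0 0 0; 0 0 0 0"

```text
clock: 10.68
tool_pos: [0.6135, 0.2649, 0.0497]
eef_rot: [0.956, 0.293, -0.0, -0.0]
contact_force: [-1.5, -0.9, 2.1]
opening: 0.002
finger_force: 0.8
```

```bash
python3 - <<'E'
from h import *
s=sensors.get_state(); c,p,d=snap('top'); b=bar('top',c,p,d); a=ang(s)
print(s['clock'],b[0]+.55,a,s['finger_force'],s['q'].round(2))
E
```

```text
10.6833 1.9955711 (np.float64(0.9706832743764711), np.float64(0.28943344641992086)) 0.8332361653447151 [-0.75  1.06  0.55  1.56 -0.75  0.73 -0.83]
```

Emit:
send_rows:
  rows: "-0.017 0 0 0; -0.034 0 0 0; -0.051 0 0 0; -0.068 0 0 0; -0.1 0 0 0; -0.14 0 0 0; -0.18 0 0 0; -0.22 0 0 0; -0.26 0 0 0; -0.26 0 0 0"

```text
clock: 11.57
tool_pos: [0.5467, 0.2196, 0.0498]
eef_rot: [0.956, 0.292, -0.001, -0.0]
contact_force: [-0.1, -0.9, 0.3]
opening: 0.008
finger_force: 0.0
```

Emit:
send_rows:
  rows: "0 0 -0.1 0; 0 0 -0.2 0; 0 0 -0.3 0; 0 0 -0.4 0; 0 0 -0.5 0; 0 0 -0.6 0; 0 0 -0.6 0; 0 0 -0.6 0; 0 0 -0.6 0; 0 0 -0.6 0"

```text
clock: 12.4
tool_pos: [0.5481, 0.2214, 0.2283]
eef_rot: [0.956, 0.293, -0.001, -0.0]
contact_force: [0.1, 0.0, -0.0]
opening: 0.001
finger_force: 0.0
```

```bash
python3 - <<'E'
from h import *
s=sensors.get_state(); c,p,d=snap('top','top3.png'); b=bar('top',c,p,d)
print(s['clock'],b[0]+.55,s['tool_pos'],abs(s['qd']).max(),s['finger_force'])
E
```

```text
12.4 1.9946222 [0.54807649 0.22137605 0.22832419] 0.003903320227858014 0.0
```

View pics/top3.png

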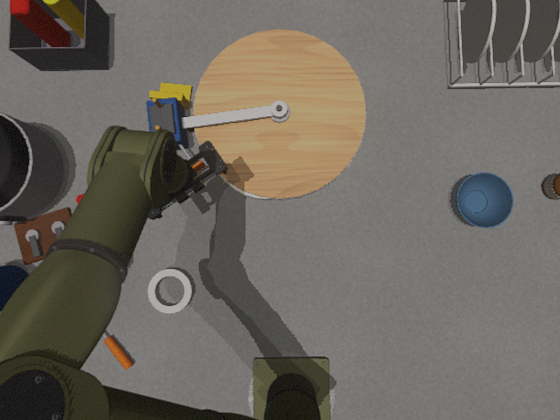

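The top view shows the blue block at (166,120) against the yellow stop at (172,93). The hand is clear above and the other things are where they were.

```bash
python3 -c "
from plant import finish_job; print(finish_job())"
```

```text
the job is handed in; nothing more can be done
None
```

The trolley was pushed to the yellow stop in one go, held there pressed about 15 mm for over 2 s, released, and the job handed in at about 12.5 s, though two requirements were likely missed: halfway (near 1.1 rad) the plate probably dipped briefly to about 1–5 mm, under the 6 mm minimum, and the trolley met the stop at an estimated 0.65–0.7 rad/s, under the 0.75 limit but not especially gently.

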